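# Hang the parts pail on the snap hook

### The job

Swing the folded bail of the steel parts pail upright while the pail stands on the bench, then lift the pail and hook its bail over both prongs of the stand. Press it down by feel until it has snapped in under both spring keepers, and bear it firmly home on its seat for a moment with about 10 N, never over 25 N; then let go, so that the pail hangs still and level. Do not tip the pail over or disturb the things lying around.

Things in the scene. Friction and masses are not known exactly. Their poses are not given: they have to be found in the camera images.
- pail: Loose round steel pail, empty, 110 mm wide over the rim, 86 mm at the bottom, 75 mm high, about 0.4 kg, upright on the bench. Origin: centre of its underside, z up. Pivots of the bail on ears at y = +-60 mm, 65 mm above the underside; their axis is the pail's y.
- grip (a point): Middle of the bail's crown: centre of a black sleeve, 14 mm thick, 44 mm long, along the pail's y. Beyond it the crown is bare 6 mm wire, straight, coaxial, to 51 mm either side of the middle, then bends to the pivots. Crown to pivot axis 100 mm: upright, it is 90 mm above the rim. Axes turn with the bail: y along the crown, z from pivots to crown.
- bail_wire (a joint): Angle of the bail on the pail: 0 = upright, + = folded to the pail's -x side (1.2 = nearly level, crown about 93 mm out from the pail's middle), range +-1.3. The hinge is slightly stiff: the bail stays where it is put.
- stand: Fixed stand with a snap hook. Origin: on the bench top straight below the hook's seat; z up; the hook faces -x. Base plate 10 mm thick, x -45 to +125 mm, 130 mm wide. A clamp on the post carries two prongs of 8 mm rod at y = +-35 mm, each a U open at the top, 62 mm clear between them; their rods run back level from the U floors to the post. A load over 25 N is too much for the hook.
- seat (a point): NOMINAL centre of the seated crown wire (which lies along the stand's y), 205 mm above the bench, fixed to the stand. The clamp was set by hand: prongs and keepers together really sit up to 10 mm higher or lower than this; that is not measured and must be felt or seen. From the true seat: U floor rod's underside -11 mm; U inner width 16 mm (x -8 to +8).
- mouth (a point): NOMINAL centre of the wire when it lies on the closed keepers, 31 mm above the seat, off by the same unknown amount. From the true seat: front tips end at +32 mm; back walls (x = +8 to +22) reach +48 mm. The crown must come in from the front above the tips, the prongs passing between crown and pail rim, and then go straight down.
- post_top (a point): Top of the 20 mm steel post, 95 mm behind the seat (+x of the stand), 215 mm above the bench; the clamp round it is 34 x 36 x 30 mm.
- keeper_left (a joint): Spring keeper in the prong at the stand's y = +35 mm: a 4 mm bar hinged on the front wall 26 mm above the true seat, level across the mouth. 0 = closed, grows as it is pushed down (to 1.4). Both yield to about 7 N down in all (the pail weighs 3 to 5 N), shove the wire back with up to 13 N, then snap shut over it within 10 mm of the seat, a hard stop.
- keeper_right (a joint): The same spring keeper in the prong at the stand's y = -35 mm.
- tape_measure: Bystander: yellow tape measure lying on the bench, 65 x 81 x 37 mm; origin centre of its underside.
- tape_black: Bystander: roll of black tape lying flat, 68 mm across, 19 mm high; origin centre of its underside.
- bracket_1: Bystander: zinc-plated angle bracket, 34 x 73 x 30 mm; origin centre of its underside.
There are look-alikes about, which are no part of the job. What is shaped like the pail but pink or yellow is not meant.

How it is judged (in metres and radians):
On the way, in this order (a step that is already met when the one before it is completed fails the run):
1. the bail is swung upright while the pail stands on the bench (value of joint bail_wire between -0.35 and 0.35 rad and height (world z) of pail below 0.006 m and angle between pail's own z axis and vertical below 0.1 rad), for 0.2 s.
2. the pail is lifted clear of the bench (height (world z) of pail above 0.03 m and contact force between pail and stand below 0.5 N), for 0.2 s.
3. the bail is in both prongs under the closed keepers and is pressed firmly home (z of grip in the frame of stand between 0.19 and 0.22 m and horizontal distance between grip and seat below 0.014 m and angle between the y axis of pail and the y axis of stand, either way round below 0.25 rad and contact force between pail and stand above 1 N and value of joint each of keeper_left, keeper_right below 0.12 rad and contact force between pail and stand above 6.5 N), for 0.2 s.
At the end, for the whole second after the job is handed in: The pail hangs from the stand, let go, still, 20 mm or more above the bench, within 0.35 rad of level; crown middle within 14 mm of the seat (seen from above) and 190 to 220 mm above the bench, lined up with the stand within 0.25 rad; both keepers closed (under 0.12 rad) over the wire (z of grip in the frame of stand between 0.19 and 0.22 m and horizontal distance between grip and seat below 0.014 m and angle between the y axis of pail and the y axis of stand, either way round below 0.25 rad and contact force between pail and stand above 1 N and value of joint each of keeper_left, keeper_right below 0.12 rad and height (world z) of pail above 0.02 m and angle between pail's own z axis and vertical below 0.35 rad and linear speed of pail below 0.04 m/s and contact force between pail and the fingers below 0.1 N); the robot touches nothing.
It fails at once if the hook is loaded by more than 25 N (contact force between any of pail, the arm, the fingers and stand above 25 N).
It fails at once if the pail is tipped by more than 0.6 rad (angle between pail's own z axis and vertical above 0.6 rad).
It fails at once if a bystander is moved by more than 30 mm (distance of any of tape_measure, tape_black, bracket_1 from where it was at the start of the episode above 0.03 m).
It also fails if it takes over 72 s, if anything falls off the work surface, if the arm or the gripper's body presses on something with over 40 N, if the wrist force passes 120 N, or if a joint passes its speed limit or range.

### The arm

A 6-joint arm with a two-finger parallel gripper is mounted at the origin on a cart in front of the work surface, level with it; the furniture and walls round the work are solid. World frame = base frame: x ahead of the robot, y to its left, z up, the work surface at z = 0. Lengths are in m, angles in degrees, forces in N, time in s.
With the tool pointing down it reaches from about 0.25 to 0.725 m from the base axis. Payload 9.7 kg.
Tool frame: the origin (TCP) lies midway between the tips of the shut fingers; the grasp point (between the pads) lies 19 mm behind it; z points along the fingers, y is the line along which they close (so a half turn about z gives the same grasp; the last joint's range is limited). The gripper opens to 85 mm and grips with 20 to 120 N. Pads are 22 mm wide; open, the fingers measure 114 mm over their backs; the gripper's body (76 mm by 85 mm) begins 54 mm behind the grasp point. The pads swing forward as they close: fully open they stand 13 mm farther back than shut.
Start: joints at [-75.229, 4.979, 10.078, 95.1, 0, 90], TCP at [0.14, -0.532, 0.231] pointing down, gripper open.
Joint ranges: [-179.16, 179.16], [-48.56, 103.87], [-65.8, 70.77], [-126.05, 130.52], [-82.76, 87.17], [-180, 180]. Speed limits (degrees/s): [127.2, 127.2, 147.25, 180, 180, 180].

### API

Orientations are given as [roll, pitch, yaw] about the fixed x, y, z axes, in that order (R = Rz(yaw) Ry(pitch) Rx(roll)).
In Python, from workcell import bot gives the robot as it stands. The module is installed in compiled form; this text tells all that it offers.
- The arm moves only by the tool send_rows, never from a script. Its argument "moves" is one flat list of numbers, 7 for each row, row after row: the shift along the world's x, y, z normalised to -1 to 1, where 1 is 0.025 m, then the turn, a rotation vector about the world's x, y, z normalised to -1 to 1, where 1 is 0.15 rad, then the closure, from -1 (fully open) to 1 (shut), so that 0 is half open. A call has 1 to 8 rows; each row shifts and turns the commanded pose from where the row before left it; what a row does not reach is not made up. A row lasts 1/8 s, in which the tool goes at most 62.5 mm and 10.7 degrees, less where a joint would pass 70% of its speed; a pose out of reach is approached as far as the arm can. A call with a number of a shift or a turn outside -1 to 1 is refused whole. A call with a gripper value outside its range is refused whole. The fingers move at their own pace and stop on an object; "squeeze" is the grip in N (left out, the last holds). Time passes only in rows, so rows that do not move let the fingers close. It gives the time, the measured TCP pose, the force, the opening and the grip force at its end, in the units of the state.
- bot.get_obs(): the state, without advancing time (a new reading comes with each control period).
- bot.camera(name): name is "scene" or "top"; returns a dict with "color" (400x640x3 uint8, red, green, blue), "camera_matrix" (3x3 intrinsics, pixels), "R" (3x3) and "t" (3): a world point X has camera coordinates R X + t. Camera axes: x right, y down, z forward; pixel columns grow to the right and rows downward; lengths in m; the calibration is good to about 2 mm. A picture is of the moment at which its call begins. There is no depth.
- bot.job_done(): hands the job in; it is judged then, once.
Trained networks look in the newest picture that a camera, given by its name, has taken for a name from the list of things; names that differ only in an ending like _2 or _b are one class to them, and where a whole thing is asked for, a point or a joint stands for the part that bears it (a point fixed in the world has none). Each returns a list of dicts, best first, with "p" (0 to 1); they miss things now and then, are a little off and sometimes report something else, mostly with a low value. They report only what shows in the picture. A call takes as long as a camera call. They do not tell look-alikes from the thing itself.
- bot.boxes_of(camera, query): "extent" ([left, top, right, bottom] in pixels, round what is visible of it).
- bot.trace(camera, query): "region" (400x640 bool, what is visible of it) and "extent" ([left, top, right, bottom] in pixels, round what is visible of it).
- bot.landmark_of(camera, query): "pixel" ([column, row] in pixels: a listed point, or the origin of a listed thing).
The state is a dict: "time": time; "q": joint angles; "qd": joint speeds; "joint_efforts": joint torques, N m; "ee_pos": TCP position; "tcp_rot": TCP orientation; "wrist_force": force on the tool from outside, world axes, zero at the start; "torque": the same for the moment, N m; "opening": finger opening in m; "grasp_force": force on a finger pad.
Only numpy, scipy, OpenCV 4.12 (cv2) and the standard library are available. Lean on these libraries where they do the work, as an engineer would, in place of code of your own. Each camera call takes 0.05 s, during which the arm holds its last target. There are 200 camera calls.

## Working session

There is one attempt and no reset: what is moved stays moved. The work goes in short steps, Python scripts to look and compute and a tool call to move; the robot and the scene stay as the last step left them, time stands still between calls to the robot, and variables do not carry over. Pictures are saved under pics/ and viewed, at most 10 in all, crops included, and the job is handed in when it is done.

Besides the shell and the picture viewer there is one more tool, called by a JSON object that holds its "name" and its "arguments", one argument or row to a line. send_rows: Moves the arm, as the interface text tells. Its arguments: {"type":"object","properties":{"moves":{"type":"array"},"squeeze":{"type":"number"}},"required":["moves"]}

```bash
mkdir -p pics; cat > h.py <<'E'
import numpy as np, cv2
from workcell import bot
def cam(n,f=None):
    c=bot.camera(n)
    if f: cv2.imwrite('pics/'+f,c['color'][:,:,::-1])
    return c
def ray(c,px):
    K,R,t=c['camera_matrix'],np.array(c['R']),np.array(c['t'])
    d=R.T@np.linalg.inv(K)@np.array([px[0],px[1],1.]); return -R.T@t,d
def onz(c,px,z):
    o,d=ray(c,px); return o+d*(z-o[2])/d[2]
def tri(c1,p1,c2,p2):
    o1,d1=ray(c1,p1);o2,d2=ray(c2,p2)
    A=np.stack([d1,-d2],1); s=np.linalg.lstsq(A,o2-o1,rcond=None)[0]
    a,b=o1+d1*s[0],o2+d2*s[1]; return (a+b)/2,np.linalg.norm(a-b)
def proj(c,X):
    p=c['camera_matrix']@(c['R']@np.array(X,float)+c['t']); return p[:2]/p[2]
E
python3 - <<'E'
from h import *
np.set_printoptions(precision=4,suppress=True)
print(bot.get_obs())
C={n:cam(n,n+'0.png') for n in('scene','top')}
cv2.imwrite('pics/both.png',cv2.resize(np.vstack([C['scene']['color'],C['top']['color']])[:,:,::-1],None,fx=.75,fy=.75))
for n in C:
    print(n,'cam at',ray(C[n],(0,0))[0])
    for q in 'pail grip stand seat mouth post_top tape_measure tape_black bracket_1'.split():
        print(n,q,[(np.round(d['pixel']),round(d['p'],2)) for d in bot.landmark_of(n,q)[:4]])
    for q in ['pail','stand']:print(n,q,[(d['extent'],round(d['p'],2)) for d in bot.boxes_of(n,q)[:4]])
E
```

```text
{'time': 0.0, 'q': array([-75.2293,   5.0101,  10.0351,  95.0993,  -0.0002,  89.9991]), 'qd': array([ 0.0038,  0.0121, -0.072 ,  0.049 ,  0.0646,  0.0611]), 'joint_efforts': array([ -0.001 , -52.0387,  46.4805,   0.0162,  -0.    ,   0.    ]), 'ee_pos': array([ 0.1402, -0.5316,  0.2306]), 'tcp_rot': array([-179.9257,    0.0002,   14.7716]), 'wrist_force': array([ 0.105 , -1.0126, -0.4813]), 'torque': array([-0.0265, -0.0051,  0.0169]), 'grasp_force': 0.0, 'opening': 0.08557539672297403}
scene cam at [-0.3799  0.5777  0.7103]
scene pail [(array([211., 288.]), 0.97), (array([299., 311.]), 0.82), (array([237., 342.]), 0.75)]
scene grip [(array([283., 239.]), 0.78), (array([300., 253.]), 0.78), (array([226., 283.]), 0.78), (array([200., 235.]), 0.7)]
scene stand [(array([384., 228.]), 0.97)]
scene seat [(array([389., 167.]), 0.83)]
scene mouth [(array([387., 157.]), 0.69)]
scene post_top [(array([370., 160.]), 0.84)]
scene tape_measure [(array([307., 221.]), 0.79)]
scene tape_black [(array([331., 245.]), 0.75)]
scene bracket_1 [(array([359., 271.]), 0.63), (array([285., 236.]), 0.33)]
sce
[... 341 characters left out ...]
 (array([265., 256.]), 0.65)]
top grip [(array([196., 182.]), 0.75), (array([276., 196.]), 0.52), (array([257., 258.]), 0.46)]
top stand [(array([413., 180.]), 0.8)]
top seat [(array([426., 164.]), 0.72)]
top mouth [(array([426., 163.]), 0.68)]
top post_top [(array([422., 131.]), 0.9)]
top tape_measure [(array([337., 132.]), 0.76), (array([421., 132.]), 0.68)]
top tape_black [(array([337., 181.]), 0.73)]
top bracket_1 [(array([339., 238.]), 0.77)]
top pail [([243.6, 235.6, 283.1, 278.3], 0.79), ([244.6, 153.2, 293.5, 206.8], 0.78), ([184.2, 168.4, 223.9, 210.3], 0.58), ([168.1, 246.4, 220.8, 287.7], 0.58)]
top stand [([388.1, 117.4, 442.9, 195.9], 0.61), ([241.5, 165.2, 291.6, 208.9], 0.57)]
```

View pics/both.png

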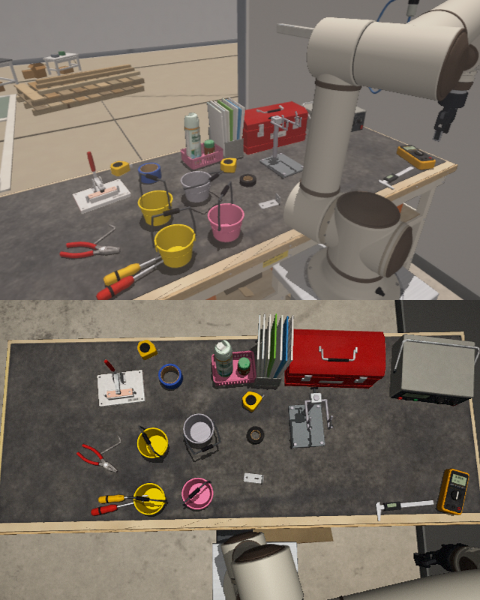

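Candidates (top picture): yellow pails at (207,195) and (208,266), pink pail at (265,256), steel/grey pail at (268,177). I choose the steel one and check it in a close crop along with the stand.

```bash
python3 - <<'E'
from h import *
a=cv2.imread('pics/top0.png');b=cv2.imread('pics/scene0.png')
A=cv2.resize(a[140:220,235:315],(400,400),interpolation=cv2.INTER_CUBIC)
S=cv2.resize(a[110:210,380:450],(280,400),interpolation=cv2.INTER_CUBIC)
B=cv2.resize(b[215:285,230:320],(360,280)[:2],interpolation=cv2.INTER_CUBIC);B=cv2.resize(B,(360,200)) if 0 else B
D=cv2.resize(b[140:240,340:410],(196,280),interpolation=cv2.INTER_CUBIC)
im=np.zeros((600,800,3),np.uint8)
A=cv2.resize(A,(320,320));S=cv2.resize(S,(224,320))
im[:320,:320]=A;im[:320,330:554]=S;im[320:600,:360]=B;im[320:600,370:566]=D
cv2.imwrite('pics/crop1.png',im)
np.set_printoptions(precision=4,suppress=True)
C={n:cam(n) for n in('scene','top')}
s,t=C['scene'],C['top']
print('seat',tri(s,(389,167),t,(426,164)),'mouth',tri(s,(387,157),t,(426,163)),'post',tri(s,(370,160),t,(422,131)))
print('stand',onz(s,(384,228),0),onz(t,(413,180),0))
for n,c in C.items():
  for q in ('pail','grip','stand'):
    for d in bot.landmark_of(n,q): print(n,q,d['pixel'],d['p'],onz(c,d['pixel'],0 if q!='grip' else .1))
  for d in bot.trace(n,'pail'): print(n,d['extent'],d['p'],d['region'].sum())
print('grip',tri(s,(283,239),t,(276,196)))
for q,a,b in(('tm',(307,221),(337,132)),('tb',(331,245),(337,181)),('br',(359,271),(339,238))):print(q,onz(s,a,0),onz(t,b,0))
E
```

```text
seat (array([ 0.56  , -0.2245,  0.2006]), np.float64(0.002714872733878541)) mouth (array([ 0.5567, -0.2143,  0.2363]), np.float64(0.002329813725521936)) post (array([ 0.6488, -0.22  ,  0.1943]), np.float64(0.0015006185538709012))
stand [ 0.5393 -0.207   0.    ] [ 0.5548 -0.2293  0.    ]
scene pail [300.2, 310.7] 0.93 [0.3352 0.2107 0.    ]
scene pail [214.8, 291.9] 0.83 [0.5112 0.3654 0.    ]
scene pail [262.2, 259.1] 0.78 [0.5828 0.2004 0.    ]
scene pail [237.2, 343.4] 0.56 [0.3138 0.3808 0.    ]
scene grip [200.2, 236.4] 0.77 [0.6316 0.353  0.1   ]
scene grip [225.8, 283.5] 0.76 [0.4016 0.3641 0.1   ]
scene grip [301.5, 254.2] 0.53 [0.4157 0.1602 0.1   ]
scene grip [284.4, 236.2] 0.49 [0.5146 0.1584 0.1   ]
scene stand [388.0, 226.2] 0.8 [ 0.5416 -0.2252  0.    ]
scene [182.4, 227.9, 232.2, 300.2] 0.8 1837
scene [276.9, 245.0, 325.7, 325.3] 0.62 2157
scene [239.7, 226.8, 299.3, 270.0] 0.56 1416
top pail [265.8, 176.8] 0.78 [0.5735 0.2048 0.    ]
top pail [206.8, 270.2] 0.77 [0.3051 0.375  0.    ]
top pail [341.7, 238.3] 0.75 [ 0.3879 -0.014   0.    ]
top pail [265.9, 254.6] 0.68 [0.3458 0.2056 0.    ]
top pail [210.7, 193.6] 0.67 [0.5268 0.3666 0.    ]
top grip [191.0, 265.4] 0.75 [0.3192 0.3947 0.1   ]
top grip [276.0, 198.2] 0.74 [0.4951 0.1669 0.1   ]
top grip [194.4, 182.6] 0.74 [0.5429 0.3896 0.1   ]
top grip [337.0, 239.8] 0.7 [0.3788 0.0039 0.1   ]
top grip [266.1, 177.1] 0.68 [0.5541 0.1936 0.1   ]
top grip [258.8, 256.2] 0.49 [0.3396 0.2141 0.1   ]
top stand [409.8, 179.8] 0.82 [ 0.5556 -0.2199  0.    ]
top [184.2, 168.5, 223.8, 209.7] 0.81 1380
top [170.4, 245.0, 222.1, 287.4] 0.77 1415
top [240.2, 150.8, 290.3, 206.8] 0.73 1530
top [242.7, 235.4, 284.1, 278.3] 0.58 1463
grip (array([0.5016, 0.1678, 0.101 ]), np.float64(0.00231919335419839))
tm [ 0.7077 -0.0175  0.    ] [ 0.7054 -0.009   0.    ]
tb [ 0.543 -0.008  0.   ] [ 0.5565 -0.005   0.    ]
br [ 0.3925 -0.0043  0.    ] [ 0.3889 -0.0062  0.    ]
```

View pics/crop1.png

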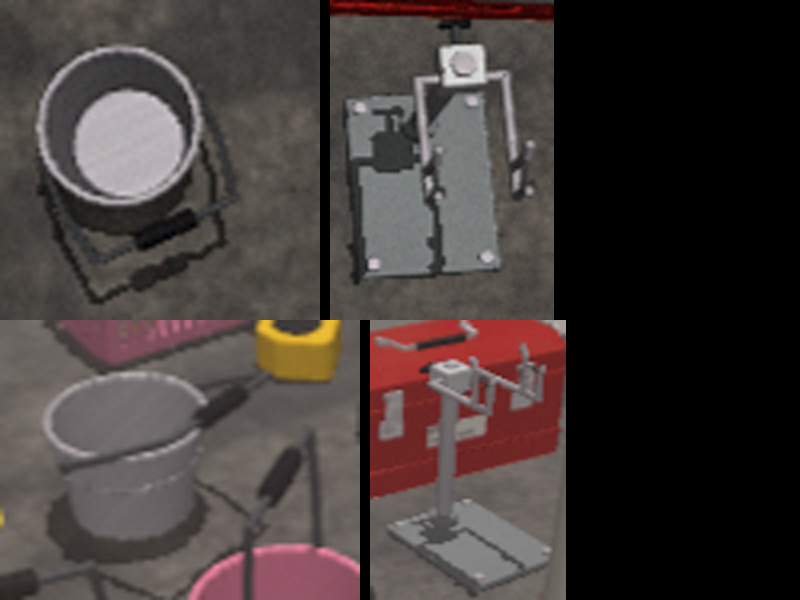

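The crop shows the grey steel pail, with its rim centre at top pixel ~(265,171) and its folded bail with the black sleeve at ~(277,197). The stand shows its post at (422,131) and its U prongs at ~(413,163) and (439,163). Next I fit both poses.

```bash
python3 - <<'E'
from h import *
from scipy.optimize import least_squares
np.set_printoptions(precision=4,suppress=True)
s,t=cam('scene'),cam('top')
# crops -> pixels
T=lambda u,v:(235+u/4-.375,140+v/4-.375); S=lambda u,v:(380+(u-330)/3.2-.34,110+v/3.2-.34)
Q=lambda u,v:(230+u/4-.375,215+(v-320)/4-.375); W=lambda u,v:(340+(u-370)/2.8-.3,140+(v-320)/2.8-.3)
def pail(p):
    x,y,a,b=p; R=np.array([[np.cos(a),-np.sin(a)],[np.sin(a),np.cos(a)]])
    f=lambda X,Y,Z:np.r_[np.array([x,y])+R@[X,Y],Z]
    cx,cz=-.1*np.sin(b),.065+.1*np.cos(b)
    return dict(rim=f(0,0,.075),bot=f(0,0,0.002),c0=f(cx,0,cz),cl=f(cx,.051,cz),cr=f(cx,-.051,cz))
obs=[(t,'rim',T(120,124)),(t,'bot',T(130,143)),(t,'c0',T(167,229)),(t,'cl',T(97,262)),(t,'cr',T(235,200)),
     (s,'c0',Q(222,405)),(s,'cl',Q(65,467)),(s,'rim',Q(128,422))]
r=least_squares(lambda p:np.concatenate([proj(c,pail(p)[k])-o for c,k,o in obs]),[.575,.205,.43,1.2])
print('pail',r.x,np.degrees(r.x[2:]),r.fun);print(pail(r.x)['c0'])
def stand(p):
    x,y,a,h=p; R=np.array([[np.cos(a),-np.sin(a)],[np.sin(a),np.cos(a)]])
    return lambda X,Y,Z:np.r_[np.array([x,y])+R@[X,Y],Z]
pl=[(S(346,97),(.125,.065)),(S(483,93),(.125,-.065)),(S(499,268),(-.045,-.065)),(S(357,281),(-.045,.065))]
def res(p):
    f=stand(p);e=[proj(t,f(X,Y,.01))-o for o,(X,Y) in pl]
    e+=[proj(t,f(.095,0,.215))-S(463,65),proj(s,f(.095,0,.215))-W(452,367)]
    # prong centres in top at tips level ; prong front/back tips
    e+=[proj(t,f(-.012,.035,.205+p[3]+.030))-S(437,197),proj(t,f(-.012,-.035,.205+p[3]+.030))-S(530,190),
        proj(t,f(.015,.035,.205+p[3]+.048))-S(437,150),proj(t,f(.015,-.035,.205+p[3]+.048))-S(531,146)]
    return np.concatenate(e)
r=least_squares(res,[.555,-.22,0.05,0],loss='soft_l1')
print('stand',r.x,np.degrees(r.x[2]));print(res(r.x).reshape(-1,2))
print(onz(t,S(463,65),.215))
E
```

```text
pail [0.5832 0.1994 0.226  1.1111] [12.951  63.6631] [ 0.2539 -2.1121  0.4023 -1.9822 -5.2753  0.6768 -6.1673 -2.9953 -3.941
  3.3632 -4.8066  2.708  18.8956 -5.3461 -1.0112 -3.3735]
[0.4959 0.1794 0.1094]
stand [ 0.5511 -0.2158  0.0297  0.0086] 1.6999485427091057
[[-0.7243  0.3981]
 [ 0.1156 -0.4957]
 [ 0.0855  1.3966]
 [ 0.015  -0.4262]
 [ 0.0681  0.0614]
 [-0.1639 -1.8786]
 [ 0.0677 -1.3878]
 [-0.5099 -0.619 ]
 [ 0.6242  0.908 ]
 [ 0.0669  0.7307]]
[ 0.6462 -0.2128  0.215 ]
```

```bash
python3 - <<'E'
from h import *
from scipy.optimize import least_squares
np.set_printoptions(precision=4,suppress=True)
s,t=cam('scene'),cam('top')
T=lambda u,v:(235+u/4-.375,140+v/4-.375)
Q=lambda u,v:(230+u/4-.375,215+(v-320)/4-.375)
def pail(p):
    x,y,a,b=p; R=np.array([[np.cos(a),-np.sin(a)],[np.sin(a),np.cos(a)]])
    f=lambda X,Y,Z:np.r_[np.array([x,y])+R@[X,Y],Z]
    cx,cz=-.1*np.sin(b),.065+.1*np.cos(b)
    return dict(rim=f(0,0,.075),bot=f(0,0,0.002),c0=f(cx,0,cz),cl=f(cx,.051,cz),cr=f(cx,-.051,cz),el=f(0,.06,.065))
obs=[(t,'rim',T(120,124)),(t,'bot',T(130,143)),(t,'c0',T(167,229)),(t,'cl',T(97,262)),(t,'cr',T(235,200)),
     (s,'c0',Q(222,405)),(s,'rim',Q(128,422)),(s,'el',Q(65,467))]
r=least_squares(lambda p:np.concatenate([proj(c,pail(p)[k])-o for c,k,o in obs]),[.575,.205,.43,1.2])
p=pail(r.x);print('pail',r.x,np.degrees(r.x[2:]));print(r.fun.reshape(-1,2));print(p)
obs=obs[:-1]
r=least_squares(lambda p:np.concatenate([proj(c,pail(p)[k])-o for c,k,o in obs]),[.575,.205,.43,1.2])
print('noear',r.x,np.degrees(r.x[2:]),r.fun);print(proj(s,p['cl']),Q(190,430))
E
```

```text
pail [0.5759 0.201  0.4179 1.0676] [23.9461 61.1683]
[[-0.2757  0.4697]
 [-0.0985  0.4728]
 [-0.2316  0.3917]
 [-0.0095  0.1271]
 [-0.0445 -0.3017]
 [-0.099   0.0039]
 [-0.4374 -2.0283]
 [ 0.5307 -0.3602]]
{'rim': array([0.5759, 0.201 , 0.075 ]), 'bot': array([0.5759, 0.201 , 0.002 ]), 'c0': array([0.4958, 0.1654, 0.1132]), 'cl': array([0.4751, 0.212 , 0.1132]), 'cr': array([0.5165, 0.1188, 0.1132]), 'el': array([0.5515, 0.2558, 0.065 ])}
noear [0.5759 0.2006 0.4159 1.0657] [23.831  61.0591] [-0.145   0.4766  0.0256  0.4794 -0.1746  0.3871  0.0299  0.0892  0.0303
 -0.2734 -0.0424 -0.0651 -0.3125 -2.0601]
[272.3186 244.5677] (277.125, 242.125)
```

{"name": "send_rows", "arguments": {
  "moves": [0.41,0.88,0.1,0,0,-0.588,0,0.41,0.88,0.1,0,0,-0.588,0,0.41,0.88,0.1,0,0,-0.588,0,0.41,0.88,0.1,0,0,-0.588,0,0.41,0.88,0.1,0,0,-0.588,0,0.41,0.88,0.1,0,0,-0.588,0,0.41,0.88,0.1,0,0,-0.588,0,0.41,0.88,0.1,0,0,-0.588,0]
}}

```text
time: 2.9
ee_pos: [0.2225, -0.3551, 0.2515]
tcp_rot: [180.0, -0.0, -25.8]
wrist_force: [0.6, 0.8, 0.1]
opening: 0.0428
grasp_force: 0.0
```

{"name": "send_rows", "arguments": {
  "moves": [0.41,0.88,0,0,0,-0.588,0,0.41,0.88,0,0,0,-0.588,0,0.41,0.88,0,0,0,-0.588,0,0.41,0.88,0,0,0,-0.588,0,0.41,0.88,0,0,0,-0.588,0,0.41,0.88,0,0,0,-0.588,0,0.41,0.88,0,0,0,-0.588,0,0.41,0.88,0,0,0,-0.588,0]
}}

```text
time: 3.9
ee_pos: [0.1939, -0.261, 0.2514]
tcp_rot: [-174.1, 0.1, -58.5]
wrist_force: [-0.5, -0.3, 0.2]
opening: 0.0429
grasp_force: 0.0
```

{"name": "send_rows", "arguments": {
  "moves": [0.41,0.88,0,0.27,-0.607,0,0,0.41,0.88,0,0.27,-0.607,0,0,0.41,0.88,0,0.27,-0.607,0,0,0.41,0.88,0,0.27,-0.607,0,0,0.41,0.88,0,0.27,-0.607,0,0,0.41,0.88,0,0.27,-0.607,0,0,0.41,0.88,0,0.27,-0.607,0,0,0.41,0.88,0,0,0,0,0]
}}

```text
time: 4.9
ee_pos: [0.2762, -0.0851, 0.2504]
tcp_rot: [-134.3, -4.7, -60.3]
wrist_force: [-0.6, -0.1, 0.8]
opening: 0.0424
grasp_force: 0.0
```

{"name": "send_rows", "arguments": {
  "moves": [0.41,0.88,0,0,0,0,0,0.41,0.88,0,0,0,0,0,0.41,0.88,0,0,0,0,0,0.41,0.88,0,0,0,0,0,0,0,0,0,0,0,0,0,0,0,0,0,0,0]
}}

```text
time: 5.65
ee_pos: [0.282, -0.0545, 0.2617]
tcp_rot: [-133.1, -3.1, -57.4]
wrist_force: [0.3, -0.2, -0.5]
opening: 0.0429
grasp_force: 0.0
```

```bash
cat > st.py <<'E'
from h import *
from scipy.spatial.transform import Rotation as Ro
np.set_printoptions(precision=4,suppress=True)
def st():
    o=bot.get_obs();R=Ro.from_euler('xyz',o['tcp_rot'],degrees=True).as_matrix()
    print('t',o['time'],'q',o['q'],'p',o['ee_pos'],'F',o['wrist_force'],'op',o['opening']);print('x',R[:,0],'y',R[:,1],'z',R[:,2])
    return o,R
def goal(o,R,pos,yaw,tilt):
    "pos of TCP, tool-y along -(pail x) at heading yaw deg; tilt deg toward +x of heading"
    a=np.radians(yaw); x=np.array([np.cos(a),np.sin(a),0]);y=np.array([-np.sin(a),np.cos(a),0]);T=np.radians(tilt)
    tz=np.array([*(np.sin(T)*x[:2]),-np.cos(T)]); ty=-(np.cos(T)*x+np.array([0,0,np.sin(T)])); G=np.stack([np.cross(ty,tz),ty,tz],1)
    rv=Ro.from_matrix(G@R.T).as_rotvec(); d=np.array(pos)-o['ee_pos']
    print('shift/25mm',d/.025,'rot/.15',rv/.15)
E
python3 -c "
from st import *
o,R=st()
goal(o,R,[.457,.148,.19],24,40)
goal(o,R,[.457,.148,.19],24,25)"
```

```text
t 5.65 q [-57.3901 -48.5031 -34.3494 101.0591  46.9185 179.9453] p [ 0.282  -0.0545  0.2617] F [ 0.2889 -0.2035 -0.4851] op 0.042941179186042226
x [ 0.5387 -0.8407  0.0547] y [-0.5536 -0.4021 -0.7293] z [ 0.6351  0.3626 -0.682 ]
shift/25mm [ 7.0008  8.0999 -2.8696] rot/.15 [-0.0611  0.8819 -1.0267]
shift/25mm [ 7.0008  8.0999 -2.8696] rot/.15 [-0.8934  2.4178 -1.0634]
```

{"name": "send_rows", "arguments": {
  "moves": [0.6,0.3,0,-0.38,0.81,-0.17,0,0.6,0.3,0,-0.38,0.81,-0.17,0,0.6,0.3,0,-0.38,0.81,-0.17,0,0.6,0.3,0,-0.38,0.81,-0.17,0,0.6,0.3,0,-0.38,0.81,-0.17,0,0.6,0.3,0,-0.38,0.81,-0.17,0,0,0,0,0,0,0.9,0,0,0,0,0,0,0.9,0]
}}

```text
time: 6.65
ee_pos: [0.1284, -0.1066, 0.2432]
tcp_rot: [-168.9, -0.7, -43.1]
wrist_force: [-0.1, -0.4, -0.2]
opening: 0.0426
grasp_force: 0.0
```

```bash
python3 -c "
from st import *
o,R=st()"
```

```text
t 6.65 q [-58.4869 -45.5333 -25.3663 112.4316  10.8829 164.3033] p [ 0.1284 -0.1066  0.2432] F [-0.1353 -0.4415 -0.2276] op 0.04256288835257083
x [ 0.7304 -0.6829  0.013 ] y [-0.6684 -0.7185 -0.1923] z [ 0.1407  0.1318 -0.9812]
```

{"name": "send_rows", "arguments": {
  "moves": [0.6,0.1,0.2,-0.44,0.47,0,0,0.6,0.1,0.2,-0.44,0.47,0,0,0.7,0.2,0.2,0,0,0.9,0,0.7,0.2,0.1,0,0,0.9,0,0.7,0.2,0,0,0,0.9,0,0.7,0.2,0,0,0,0.9,0,0.7,0.2,0,0,0,0.9,0,0.7,0.2,0,0,0,0.9,0]
}}

```text
time: 7.65
ee_pos: [0.2469, -0.0871, 0.2594]
tcp_rot: [-178.1, 0.1, 4.1]
wrist_force: [-0.6, -1.0, -0.7]
opening: 0.0429
grasp_force: 0.0
```

{"name": "send_rows", "arguments": {
  "moves": [0.7,0.4,0,0,0,0.9,0,0.7,0.4,0,0,0,0.9,0,0.7,0.4,0,0,0,0.9,0,0.7,0.4,0,0,0,0.9,0,0.7,0.4,0,0,0,0.9,0,0.5,0.4,0,0,0,0.9,0,0,0.4,0,0,0,0.9,0,0,0,0,0,0,0.9,0]
}}

```text
time: 8.65
ee_pos: [0.3464, -0.0169, 0.2593]
tcp_rot: [-178.1, 0.1, 66.0]
wrist_force: [-1.0, -0.1, 0.2]
opening: 0.0429
grasp_force: 0.0
```

```bash
sed -i 's/ty=-(np.cos/ty=(np.cos/' st.py; python3 -c "
from st import *
o,R=st()
goal(o,R,[.457,.148,.19],24,0)
goal(o,R,[.457,.148,.164],24,40)"
```

```text
t 8.65 q [ -3.2628 -19.761   -8.9294 102.6886   0.566  110.7521] p [ 0.3464 -0.0169  0.2593] F [-0.9785 -0.1336  0.1521] op 0.042850979315271424
x [ 0.4071  0.9134 -0.0022] y [ 0.9128 -0.4069 -0.0338] z [-0.0318  0.0117 -0.9994]
shift/25mm [ 4.423   6.5972 -2.7701] rot/.15 [ 0.0154 -0.2321  5.5873]
shift/25mm [ 4.423   6.5972 -3.8101] rot/.15 [ 0.0138 -5.0202  5.3355]
```

{"name": "send_rows", "arguments": {
  "moves": [0.55,0.82,0,0,0,0.93,0,0.55,0.82,0,0,0,0.93,0,0.55,0.82,0,0,0,0.93,0,0.55,0.82,0,0,0,0.93,0,0.55,0.82,0,0,0,0.93,0,0.55,0.82,0,0,0,0.93,0,0.55,0.82,0,0,0,0,0,0.55,0.82,0,0,0,0,0]
}}

```text
time: 9.65
ee_pos: [0.4568, 0.1473, 0.2592]
tcp_rot: [-178.1, 0.1, 113.6]
wrist_force: [0.2, 0.3, 0.3]
opening: 0.0426
grasp_force: 0.0
```

{"name": "send_rows", "arguments": {
  "moves": [0,0,-0.2,0.315,-0.71,0,0,0,0,-0.2,0.315,-0.71,0,0,0,0,-0.2,0.315,-0.71,0,0,0,0,-0.2,0.315,-0.71,0,0,0,0,-0.2,0.315,-0.71,0,0,0,0,0,0.315,-0.71,0,0,0,0,0,0,0,0,0]
}}

```text
time: 10.52
ee_pos: [0.4551, 0.146, 0.2335]
tcp_rot: [141.8, -0.1, 113.6]
wrist_force: [-1.3, 0.5, 0.0]
opening: 0.0426
grasp_force: 0.0
```

```bash
python3 -c "
from st import *
o,R=st()
goal(o,R,[.457,.148,.164],24,40)"
```

```text
t 10.525 q [ 14.3645 -44.2774 -35.9585  60.5221   5.7438  82.7736] p [0.4551 0.146  0.2335] F [-1.3163  0.5332  0.0221] op 0.04258919272649037
x [-0.4001  0.9165  0.0014] y [0.7209 0.3138 0.6179] z [ 0.5659  0.2482 -0.7862]
shift/25mm [ 0.0773  0.0806 -2.7785] rot/.15 [ 0.0778 -0.1989  0.0481]
```

{"name": "send_rows", "arguments": {
  "moves": [0,0,-0.7,0,0,0,0,0,0,-0.7,0,0,0,0,0,0,-0.7,0,0,0,0,0.05,0.05,-0.68,0,0,0,0,0,0,0,0,0,0,0]
}}

```text
time: 11.15
ee_pos: [0.4571, 0.1479, 0.1631]
tcp_rot: [142.0, -0.1, 113.6]
wrist_force: [-0.4, 0.1, 0.8]
opening: 0.0424
grasp_force: 0.0
```

```bash
python3 -c "
from st import *
o,R=st()
s=cam('scene');t=cam('top')
A=s['color'][150:300,210:370,::-1];B=t['color'][120:270,210:370,::-1]
im=np.hstack([cv2.resize(A,None,fx=2.5,fy=2.5,interpolation=2),cv2.resize(B,None,fx=2.5,fy=2.5,interpolation=2)])
cv2.imwrite('pics/pre.png',im)
for n,c in(('scene',s),('top',t)):
  print(n,'tcp',proj(c,o['ee_pos']),'c0',proj(c,[.496,.165,.113]),[(d['pixel'],d['p']) for d in bot.landmark_of(n,'grip')])
"
```

```text
t 11.15 q [ 14.5941 -45.4754 -44.2194  53.6319   5.6342  82.91  ] p [0.4571 0.1479 0.1631] F [-0.3838  0.0999  0.7633] op 0.04238399983690853
x [-0.401   0.9161  0.0018] y [0.7225 0.315  0.6154] z [ 0.5632  0.2481 -0.7882]
scene tcp [297.2652 224.0868] c0 [285.134  235.8789] [([199.3, 236.3], 0.82), ([286.4, 239.8], 0.68), ([228.6, 281.1], 0.65)]
top tcp [281.4112 209.3041] c0 [276.2975 197.2088] [([193.5, 263.2], 0.74), ([276.1, 197.6], 0.56), ([261.9, 257.2], 0.56), ([192.9, 182.8], 0.44)]
```

View pics/pre.png

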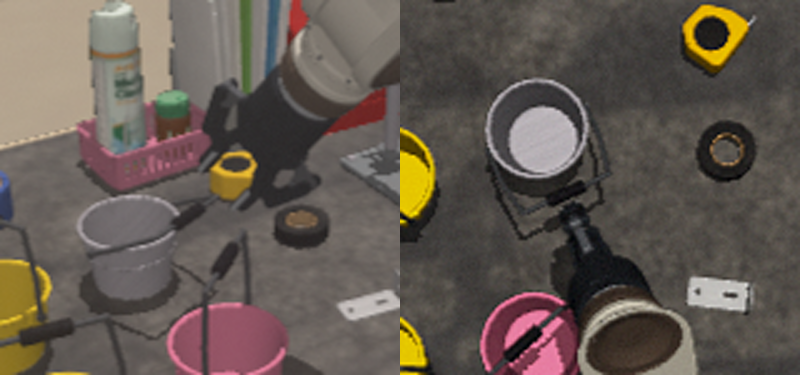

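{"name": "send_rows", "arguments": {
  "moves": [0.37,0.165,-0.517,0,0,0,0,0.37,0.165,-0.517,0,0,0,0,0.37,0.165,-0.517,0,0,0,0,0.37,0.165,-0.517,0,0,0,0]
}}

```text
time: 11.85
ee_pos: [0.4952, 0.1647, 0.1139]
tcp_rot: [141.8, -0.1, 113.6]
wrist_force: [-0.1, -0.4, 0.5]
opening: 0.0428
grasp_force: 0.0
```

{"name": "send_rows", "arguments": {
  "moves": [0.37,0.165,-0.517,0,0,0,0,0,0,0,0,0,0,0.4,0,0,0,0,0,0,0.4]
}}

```text
time: 12.22
ee_pos: [0.5039, 0.1686, 0.1013]
tcp_rot: [141.8, -0.1, 113.6]
wrist_force: [0.7, 0.0, 0.2]
opening: 0.026
grasp_force: 0.0
```

```bash
python3 -c "
from st import *
o,R=st()
s=cam('scene');t=cam('top')
A=s['color'][190:290,230:330,::-1];B=t['color'][140:240,220:320,::-1]
im=np.hstack([cv2.resize(A,None,fx=4,fy=4,interpolation=2),cv2.resize(B,None,fx=4,fy=4,interpolation=2)])
cv2.imwrite('pics/pre2.png',im)
for n in('scene','top'):
  print(n,[(d['pixel'],d['p']) for d in bot.landmark_of(n,'grip')])
"
```

```text
t 12.225 q [ 15.9149 -36.3906 -46.8929  41.556    4.8261  83.9634] p [0.5039 0.1686 0.1013] F [0.6951 0.0223 0.1559] op 0.026048854450103923
x [-0.4009  0.9161  0.0013] y [0.7202 0.3143 0.6184] z [ 0.5661  0.2489 -0.7858]
scene [([301.7, 253.3], 0.83), ([229.0, 281.7], 0.73), ([199.6, 233.4], 0.54), ([285.3, 238.3], 0.44)]
top [([193.6, 265.7], 0.56), ([257.9, 257.1], 0.53), ([195.7, 184.1], 0.51), ([274.2, 193.7], 0.45)]
```

View pics/pre2.png

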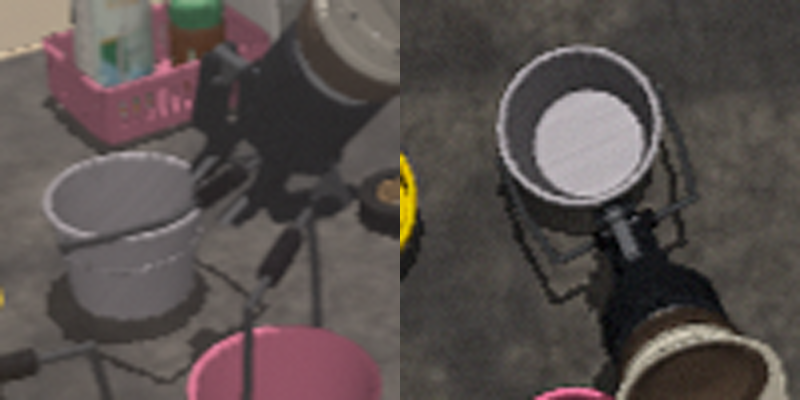

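```bash
python3 -c "
from st import *
N=16
u=np.array([np.cos(np.radians(24)),np.sin(np.radians(24))]);P=np.array([.5759,.201])
def f(k):
    w=k/N; b=np.radians(61.2-63*w);T=np.radians(38.2*(1-w))
    X=-.1*np.sin(b)+.015*np.sin(T);Z=.065+.1*np.cos(b)-.015*np.cos(T)
    return np.r_[P+u*X,Z]
print(f(0)-bot.get_obs()['ee_pos'],f(N))
r=38.2/N*np.pi/180/.15
print('rot',r*np.array([-.407,.914]))
for k in range(N):print(((f(k+1)-f(k))/.025).round(3))
"
```

```text
[0.0004 0.0006 0.0001] [0.5788 0.2023 0.15  ]
rot [-0.1131  0.2539]
[0.11  0.049 0.221]
[0.124 0.055 0.212]
[0.137 0.061 0.201]
[0.15  0.067 0.19 ]
[0.162 0.072 0.178]
[0.173 0.077 0.164]
[0.183 0.082 0.15 ]
[0.192 0.086 0.136]
[0.201 0.089 0.12 ]
[0.208 0.092 0.104]
[0.214 0.095 0.088]
[0.219 0.098 0.071]
[0.223 0.099 0.053]
[0.226 0.101 0.036]
[0.228 0.101 0.018]
[0.228 0.102 0.   ]
```

{"name": "send_rows", "arguments": {
  "moves": [0,0,0,0,0,0,0.55,0.11,0.05,0.22,-0.113,0.254,0,0.55,0.124,0.055,0.21,-0.113,0.254,0,0.55,0.137,0.061,0.2,-0.113,0.254,0,0.55,0.15,0.067,0.19,-0.113,0.254,0,0.55]
}}

```text
time: 13.05
ee_pos: [0.5168, 0.1744, 0.1212]
tcp_rot: [151.5, -0.0, 113.6]
wrist_force: [-0.3, 0.4, 0.3]
opening: 0.0192
grasp_force: 0.3
```

```bash
python3 -c "
from st import *
o,R=st()
t=cam('top');print([(d['pixel'],d['p']) for d in bot.landmark_of('top','pail')],proj(t,[.576,.201,0]))
"
```

```text
t 13.05 q [ 16.9863 -24.8868 -33.5572  52.9709   3.1789  84.1711] p [0.5168 0.1744 0.1212] F [-0.3121  0.4165  0.3368] op 0.019173742379798842
x [-0.4007  0.9162  0.0003] y [0.8051 0.352  0.4775] z [ 0.4374  0.1916 -0.8786]
[([205.5, 267.6], 0.95), ([266.7, 176.0], 0.83), ([212.4, 196.1], 0.81), ([267.1, 256.0], 0.67)] [267.0804 175.9327]
```

Pail unmoved; continue the swing.

{"name": "send_rows", "arguments": {
  "moves": [0.162,0.072,0.178,-0.113,0.254,0,0.55,0.173,0.077,0.164,-0.113,0.254,0,0.55,0.183,0.082,0.15,-0.113,0.254,0,0.55,0.192,0.086,0.136,-0.113,0.254,0,0.55,0.2,0.089,0.12,-0.113,0.254,0,0.55,0.208,0.092,0.104,-0.113,0.254,0,0.55]
}}

```text
time: 13.9
ee_pos: [0.5445, 0.1868, 0.1421]
tcp_rot: [165.8, 0.1, 113.6]
wrist_force: [-0.6, -0.2, 0.8]
opening: 0.0194
grasp_force: 0.2
```

{"name": "send_rows", "arguments": {
  "moves": [0.214,0.095,0.088,-0.113,0.254,0,0.55,0.22,0.098,0.07,-0.113,0.254,0,0.55,0.223,0.1,0.053,-0.113,0.254,0,0.55,0.226,0.1,0.036,-0.113,0.254,0,0.55,0.228,0.1,0.018,-0.113,0.254,0,0.55,0.228,0.1,0,-0.113,0.254,0,0.55,0,0,0,0,0,0,0.55]
}}

```text
time: 14.78
ee_pos: [0.5785, 0.2018, 0.1479]
tcp_rot: [-179.9, 0.1, 113.7]
wrist_force: [0.5, -0.4, -1.3]
opening: 0.0192
grasp_force: 0.0
```

```bash
python3 -c "
from st import *
o,R=st()
s=cam('scene');t=cam('top')
A=s['color'][170:290,220:340,::-1];B=t['color'][130:250,210:330,::-1]
im=np.hstack([cv2.resize(A,None,fx=3.3,fy=3.3,interpolation=2),cv2.resize(B,None,fx=3.3,fy=3.3,interpolation=2)])
cv2.imwrite('pics/up.png',im)
print([(d['pixel'],d['p']) for d in bot.landmark_of('top','pail')],proj(t,[.576,.201,0]))
print([(d['pixel'],d['p']) for d in bot.landmark_of('scene','grip')],proj(s,[.576,.201,0.165]))
"
```

```text
t 14.775 q [19.3041 12.8379  9.6917 86.9425 -0.1481 85.6389] p [0.5785 0.2018 0.1479] F [ 0.5131 -0.3936 -1.2541] op 0.019189876736173936
x [-0.4014  0.9159 -0.0025] y [ 0.9159  0.4014 -0.0017] z [-0.0006 -0.003  -1.    ]
[([211.2, 195.9], 0.83), ([208.7, 266.7], 0.58)] [267.0804 175.9327]
[([230.3, 278.5], 0.65), ([301.4, 252.5], 0.64), ([202.9, 234.6], 0.61), ([259.4, 213.4], 0.49)] [258.8191 209.5711]
```

View pics/up.png

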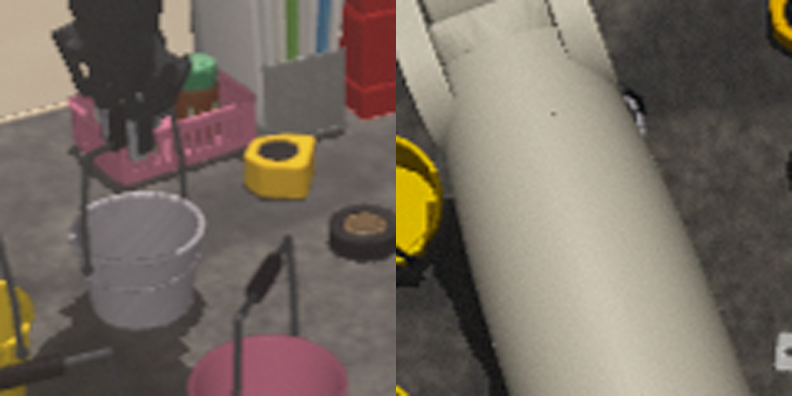

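{"name": "send_rows", "arguments": {
  "moves": [0,0,0.12,0,0,0,0.55,0,0,0,0,0,0,1,0,0,0,0,0,0,1,0,0,0,0,0,0,1,0,0,0,0,0,0,1],
  "squeeze": 80
}}

```text
time: 15.6
ee_pos: [0.5784, 0.2018, 0.1529]
tcp_rot: [180.0, 0.2, 113.7]
wrist_force: [-1.8, -0.2, 5.9]
opening: 0.0114
grasp_force: 78.2
```

{"name": "send_rows", "arguments": {
  "moves": [0,0,0,0,0,0,1,0,0,0.1,0,0,0,1,0,0,0.2,0,0,0,1,0,0,0.3,0,0,0,1,0,0,0.4,0,0,0,1,0,0,0.4,0,0,0,1,0,0,0.4,0,0,0,1,0,0,0.4,0,0,0,1]
}}

```text
time: 16.6
ee_pos: [0.5782, 0.2017, 0.2076]
tcp_rot: [-179.9, 0.2, 113.7]
wrist_force: [0.3, -0.2, -4.2]
opening: 0.0109
grasp_force: 78.1
```

```bash
python3 -c "
from st import *
o,R=st()
"
```

```text
t 16.6 q [19.3022 13.3791 16.9362 93.6045 -0.1562 85.6407] p [0.5782 0.2017 0.2076] F [ 0.3087 -0.2129 -4.1902] op 0.010944427304686687
x [-0.4013  0.9159 -0.0027] y [ 0.9159  0.4013 -0.001 ] z [ 0.0001 -0.0028 -1.    ]
```

{"name": "send_rows", "arguments": {
  "moves": [-0.3,-0.3,0.2,0,0,-0.16,1,-0.3,-0.5,0.2,0,0,-0.16,1,-0.3,-0.6,0.2,0,0,-0.16,1,-0.3,-0.7,0.2,0,0,-0.16,1,-0.3,-0.7,0.2,0,0,-0.16,1,-0.3,-0.7,0.2,0,0,-0.16,1,-0.3,-0.7,0.2,0,0,-0.16,1,-0.3,-0.7,0.2,0,0,-0.16,1]
}}

```text
time: 17.6
ee_pos: [0.5177, 0.078, 0.2472]
tcp_rot: [-179.9, 0.2, 102.6]
wrist_force: [0.6, -0.4, -4.9]
opening: 0.0115
grasp_force: 78.1
```

{"name": "send_rows", "arguments": {
  "moves": [-0.33,-0.7,0,0,0,-0.16,1,-0.33,-0.7,0,0,0,-0.16,1,-0.33,-0.7,0,0,0,-0.16,1,-0.33,-0.7,0,0,0,-0.16,1,-0.33,-0.7,0,0,0,-0.16,1,-0.33,-0.7,0,0,0,-0.16,1,-0.33,-0.7,0,0,0,-0.16,1,-0.33,-0.7,0,0,0,-0.16,1]
}}

```text
time: 18.6
ee_pos: [0.4516, -0.0619, 0.2468]
tcp_rot: [-179.9, 0.2, 91.6]
wrist_force: [0.7, 0.2, -4.0]
opening: 0.0109
grasp_force: 78.1
```

{"name": "send_rows", "arguments": {
  "moves": [0,-0.8,0,0,0,0,1,0,-0.8,0,0,0,0,1,0,-0.8,0,0,0,0,1,0,-0.8,0,0,0,0,1,0,-0.8,0,0,0,0,1,0,-0.6,0,0,0,0,1,0,-0.5,0,0,0,0,1,0,-0.3,0,0,0,0,1]
}}

```text
time: 19.6
ee_pos: [0.4521, -0.1964, 0.2467]
tcp_rot: [-179.9, 0.1, 91.6]
wrist_force: [0.3, 0.4, -4.4]
opening: 0.0107
grasp_force: 78.2
```

```bash
python3 -c "
from st import *
o,R=st()
s=cam('scene');t=cam('top')
A=s['color'][130:250,320:440,::-1];B=t['color'][110:230,370:490,::-1]
im=np.hstack([cv2.resize(A,None,fx=3.3,fy=3.3,interpolation=2),cv2.resize(B,None,fx=3.3,fy=3.3,interpolation=2)])
cv2.imwrite('pics/near.png',im)
for n,c in(('scene',s),('top',t)):
  print(n,'tcp',proj(c,o['ee_pos']))
  for q in('grip','seat','mouth','post_top','pail'): print(q,[(d['pixel'],round(d['p'],2)) for d in bot.landmark_of(n,q)])
"
```

```text
t 19.6 q [-23.3901  -2.4601   4.2339  96.7053  -0.1637  64.9768] p [ 0.4521 -0.1964  0.2467] F [ 0.253   0.4137 -4.3739] op 0.010704297608298913
x [-0.0285  0.9996 -0.0025] y [ 0.9996  0.0285 -0.0014] z [-0.0013 -0.0025 -1.    ]
scene tcp [406.3629 166.4312]
grip [([299.1, 251.1], 0.79), ([227.7, 280.7], 0.78), ([200.0, 237.7], 0.7), ([406.0, 163.1], 0.42), ([333.5, 243.6], 0.4)]
seat [([388.7, 168.9], 0.75)]
mouth [([389.8, 160.0], 0.57), ([382.9, 227.2], 0.39)]
post_top []
pail [([299.6, 314.6], 0.98), ([403.5, 212.7], 0.9), ([236.6, 342.5], 0.89), ([213.2, 290.8], 0.8)]
top tcp [421.5719 204.4079]
grip [([191.5, 266.0], 0.77), ([257.3, 254.4], 0.6), ([421.5, 204.1], 0.5), ([195.1, 185.8], 0.45), ([419.2, 130.7], 0.41)]
seat [([425.5, 164.1], 0.68)]
mouth []
post_top [([424.1, 128.5], 0.68)]
pail [([203.3, 266.6], 0.94), ([207.1, 191.5], 0.87), ([411.5, 213.4], 0.72), ([267.7, 256.0], 0.62), ([339.5, 180.2], 0.55)]
```

View pics/near.png

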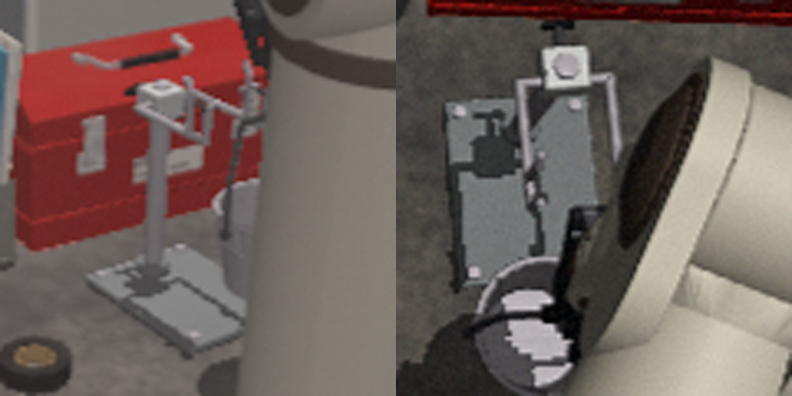

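```bash
python3 -c "
from st import *
o=bot.get_obs()
t=cam('top');s=cam('scene')
T=lambda u,v:(370+(u-396)/3.3,110+v/3.3)
S=lambda u,v:(320+u/3.3,130+v/3.3)
print('rim',onz(t,T(530,327),.172),'crown L end',onz(t,T(473,332),.262),'near pad',onz(t,T(545,313),.262))
# scene: rim left edge, ear-end
c=o['ee_pos']
for Z in(.262,):
  print('pred crown L',proj(t,[c[0],c[1]+.051,Z]),T(473,332),'scene L corner',proj(s,[c[0],c[1]+.051,Z]),'pivot',proj(s,[c[0],c[1]+.06,Z-.1]),proj(t,[c[0],c[1]+.06,Z-.1]))
print('scene rim left edge obs',S(212,195))
print(bot.trace('scene','pail')[0]['extent'],[(d['extent'],d['p']) for d in bot.boxes_of('scene','pail')])
B=t['color'][175:250,375:435,::-1];A=s['color'][145:220,370:430,::-1]
cv2.imwrite('pics/near2.png',np.hstack([cv2.resize(A,(400,500),interpolation=2),cv2.resize(B,(400,500),interpolation=2)]))
"
```

```text
rim [ 0.4496 -0.1841  0.172 ] crown L end [ 0.4369 -0.1251  0.262 ] near pad [ 0.4495 -0.1777  0.262 ]
pred crown L [401.2159 204.0122] (393.3333333333333, 210.60606060606062) scene L corner [392.1349 165.0661] pivot [387.0062 198.7429] [391.1107 208.9059]
scene rim left edge obs (384.24242424242425, 189.0909090909091)
[201.9, 276.2, 264.8, 358.0] [([384.8, 164.7, 402.9, 218.9], 0.89), ([273.9, 241.5, 324.3, 323.4], 0.88), ([186.4, 230.7, 229.1, 300.9], 0.82), ([202.3, 275.3, 264.6, 354.9], 0.8)]
```

View pics/near2.png

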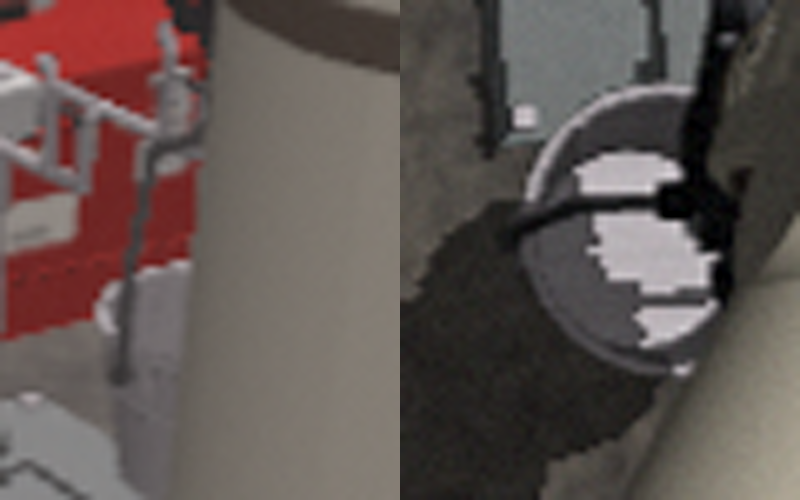

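The near crops show the pail hanging level from the grip, with its left bail corner at scene pixel ~(394,167) and its ear at ~(388,202). That puts the crown about 5 mm lower in the grip than I assumed. I raise slightly and go in over the tips.

{"name": "send_rows", "arguments": {
  "moves": [0,-0.45,0.12,0,0,0,1,0,-0.45,0.12,0,0,0,1,0.4,0.01,0,0,0,0,1,0.5,0.015,0,0,0,0,1,0.5,0.015,0,0,0,0,1,0.4,0.01,0,0,0,0,1,0.3,0.01,0,0,0,0,1,0,0,0,0,0,0,1]
}}

```text
time: 21.4
ee_pos: [0.5051, -0.2166, 0.2525]
tcp_rot: [-179.9, 0.1, 91.7]
wrist_force: [-0.1, 0.9, -4.6]
opening: 0.011
grasp_force: 78.2
```

{"name": "send_rows", "arguments": {
  "moves": [0.4,0.01,0,0,0,0,1,0.3,0.01,0,0,0,0,1,0,0,0,0,0,0,1]
}}

```text
time: 21.78
ee_pos: [0.5227, -0.2163, 0.2525]
tcp_rot: [-179.9, 0.1, 91.7]
wrist_force: [-0.2, -0.2, -3.2]
opening: 0.0111
grasp_force: 78.3
```

{"name": "send_rows", "arguments": {
  "moves": [0.4,0.01,0,0,0,0,1,0.3,0.01,0,0,0,0,1,0.3,0.01,0,0,0,0,1,0,0,0,0,0,0,1]
}}

```text
time: 22.28
ee_pos: [0.5477, -0.2155, 0.2524]
tcp_rot: [-179.9, 0.1, 91.7]
wrist_force: [0.2, 0.7, -3.7]
opening: 0.011
grasp_force: 78.3
```

{"name": "send_rows", "arguments": {
  "moves": [0.1,0,-0.08,0,0,0,1,0,0,-0.08,0,0,0,1,0,0,-0.08,0,0,0,1,0,0,0,0,0,0,1]
}}

```text
time: 22.78
ee_pos: [0.5495, -0.2155, 0.2466]
tcp_rot: [-179.9, 0.1, 91.7]
wrist_force: [-0.7, 0.3, -3.5]
opening: 0.0111
grasp_force: 78.3
```

```bash
python3 -c "
from st import *
o,R=st()
s=cam('scene');t=cam('top')
A=s['color'][140:215,360:420,::-1];B=t['color'][120:210,390:462,::-1]
cv2.imwrite('pics/in.png',np.hstack([cv2.resize(A,(400,500),interpolation=2),cv2.resize(B,(400,500),interpolation=2)]))
"
```

```text
t 22.775 q [-21.3361  11.0968  18.6148  97.5452  -0.1699  67.0092] p [ 0.5495 -0.2155  0.2466] F [-0.718   0.3395 -3.4655] op 0.011058618753282855
x [-0.0289  0.9996 -0.0025] y [ 0.9996  0.0289 -0.0016] z [-0.0015 -0.0026 -1.    ]
```

View pics/in.png

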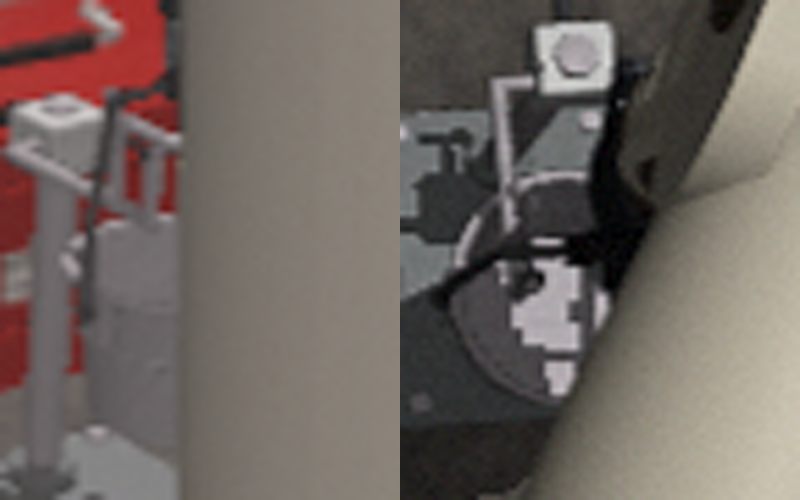

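The crop shows the crown passing over the left prong, between its back wall tip (scene crop 122,112) and front tip (153,150), with the pail below. I descend by feel.

{"name": "send_rows", "arguments": {
  "moves": [0,0,-0.06,0,0,0,1,0,0,-0.06,0,0,0,1,0,0,-0.06,0,0,0,1,0,0,0,0,0,0,1]
}}

```text
time: 23.38
ee_pos: [0.5496, -0.2155, 0.2421]
tcp_rot: [-179.9, 0.1, 91.7]
wrist_force: [0.7, -0.0, -4.6]
opening: 0.0106
grasp_force: 78.3
```

{"name": "send_rows", "arguments": {
  "moves": [0,0,-0.04,0,0,0,1,0,0,-0.04,0,0,0,1,0,0,0,0,0,0,1]
}}

```text
time: 23.75
ee_pos: [0.5497, -0.2156, 0.2402]
tcp_rot: [-179.9, 0.1, 91.7]
wrist_force: [0.0, -0.6, -4.3]
opening: 0.0109
grasp_force: 78.3
```

{"name": "send_rows", "arguments": {
  "moves": [0,0,-0.04,0,0,0,1,0,0,-0.04,0,0,0,1,0,0,0,0,0,0,1]
}}

```text
time: 24.12
ee_pos: [0.5497, -0.2155, 0.2382]
tcp_rot: [-179.9, 0.1, 91.7]
wrist_force: [-0.3, 0.2, -3.7]
opening: 0.0108
grasp_force: 78.3
```

{"name": "send_rows", "arguments": {
  "moves": [0,0,-0.04,0,0,0,1,0,0,-0.04,0,0,0,1,0,0,0,0,0,0,1]
}}

```text
time: 24.5
ee_pos: [0.5497, -0.2155, 0.2362]
tcp_rot: [-179.9, 0.1, 91.7]
wrist_force: [-0.1, 0.4, -3.8]
opening: 0.0113
grasp_force: 78.3
```

{"name": "send_rows", "arguments": {
  "moves": [0.08,0,0,0,0,0,1,0.08,0,0,0,0,0,1,0,0,0,0,0,0,1]
}}

```text
time: 24.88
ee_pos: [0.5539, -0.2155, 0.2362]
tcp_rot: [-179.9, 0.1, 91.7]
wrist_force: [0.1, -0.1, -3.8]
opening: 0.0114
grasp_force: 78.3
```

{"name": "send_rows", "arguments": {
  "moves": [0.04,0,0,0,0,0,1,0,0,0,0,0,0,1]
}}

```text
time: 25.12
ee_pos: [0.5548, -0.2155, 0.2363]
tcp_rot: [-179.9, 0.1, 91.7]
wrist_force: [1.0, -0.0, -4.6]
opening: 0.0112
grasp_force: 78.3
```

{"name": "send_rows", "arguments": {
  "moves": [0.04,0,0,0,0,0,1,0,0,0,0,0,0,1]
}}

```text
time: 25.38
ee_pos: [0.5558, -0.2155, 0.2363]
tcp_rot: [-179.9, 0.2, 91.7]
wrist_force: [0.4, 1.0, -4.7]
opening: 0.011
grasp_force: 78.3
```

{"name": "send_rows", "arguments": {
  "moves": [0.04,0,0,0,0,0,1,0,0,0,0,0,0,1]
}}

```text
time: 25.62
ee_pos: [0.5568, -0.2156, 0.2363]
tcp_rot: [-179.9, 0.2, 91.7]
wrist_force: [-0.0, 0.3, -4.1]
opening: 0.0113
grasp_force: 78.3
```

{"name": "send_rows", "arguments": {
  "moves": [0.04,0,0,0,0,0,1,0,0,0,0,0,0,1]
}}

```text
time: 25.88
ee_pos: [0.5578, -0.2155, 0.2363]
tcp_rot: [-179.9, 0.1, 91.7]
wrist_force: [0.8, 0.4, -4.0]
opening: 0.0112
grasp_force: 78.3
```

{"name": "send_rows", "arguments": {
  "moves": [0.04,0,0,0,0,0,1,0,0,0,0,0,0,1]
}}

```text
time: 26.12
ee_pos: [0.5588, -0.2156, 0.2363]
tcp_rot: [-179.9, 0.2, 91.7]
wrist_force: [-0.1, 0.1, -3.9]
opening: 0.011
grasp_force: 78.3
```

{"name": "send_rows", "arguments": {
  "moves": [0.04,0,0,0,0,0,1,0,0,0,0,0,0,1]
}}

```text
time: 26.38
ee_pos: [0.5597, -0.2155, 0.2363]
tcp_rot: [-179.9, 0.1, 91.7]
wrist_force: [0.1, -0.4, -4.3]
opening: 0.0108
grasp_force: 78.3
```

{"name": "send_rows", "arguments": {
  "moves": [0.04,0,0,0,0,0,1,0,0,0,0,0,0,1]
}}

```text
time: 26.62
ee_pos: [0.5608, -0.2155, 0.2363]
tcp_rot: [-179.9, 0.2, 91.7]
wrist_force: [-0.7, 0.2, -4.2]
opening: 0.0113
grasp_force: 78.3
```

{"name": "send_rows", "arguments": {
  "moves": [0.04,0,0,0,0,0,1,0,0,0,0,0,0,1]
}}

```text
time: 26.88
ee_pos: [0.5618, -0.2156, 0.2363]
tcp_rot: [-179.9, 0.1, 91.7]
wrist_force: [-0.5, 1.0, -3.1]
opening: 0.011
grasp_force: 78.3
```

{"name": "send_rows", "arguments": {
  "moves": [-0.2,0,0,0,0,0,1,0,0,-0.04,0,0,0,1,0,0,-0.04,0,0,0,1,0,0,0,0,0,0,1]
}}

```text
time: 27.38
ee_pos: [0.5567, -0.2155, 0.2342]
tcp_rot: [-179.9, 0.1, 91.7]
wrist_force: [0.1, 0.3, -5.3]
opening: 0.011
grasp_force: 78.3
```

{"name": "send_rows", "arguments": {
  "moves": [0,0,-0.04,0,0,0,1,0,0,-0.04,0,0,0,1,0,0,0,0,0,0,1]
}}

```text
time: 27.75
ee_pos: [0.5567, -0.2155, 0.2321]
tcp_rot: [-179.9, 0.1, 91.7]
wrist_force: [0.4, -0.4, -4.4]
opening: 0.0108
grasp_force: 78.3
```

{"name": "send_rows", "arguments": {
  "moves": [0,0,-0.04,0,0,0,1,0,0,-0.04,0,0,0,1,0,0,0,0,0,0,1]
}}

```text
time: 28.12
ee_pos: [0.5567, -0.2155, 0.2302]
tcp_rot: [-179.9, 0.1, 91.7]
wrist_force: [-0.0, 0.4, -3.7]
opening: 0.011
grasp_force: 78.3
```

{"name": "send_rows", "arguments": {
  "moves": [0,0,-0.04,0,0,0,1,0,0,-0.04,0,0,0,1,0,0,0,0,0,0,1]
}}

```text
time: 28.5
ee_pos: [0.5567, -0.2155, 0.2282]
tcp_rot: [-179.9, 0.1, 91.7]
wrist_force: [-0.3, 0.3, -4.3]
opening: 0.0111
grasp_force: 78.3
```

{"name": "send_rows", "arguments": {
  "moves": [0,0,-0.04,0,0,0,1,0,0,-0.04,0,0,0,1,0,0,0,0,0,0,1]
}}

```text
time: 28.88
ee_pos: [0.5567, -0.2155, 0.2262]
tcp_rot: [-179.9, 0.1, 91.7]
wrist_force: [0.3, 0.1, -4.4]
opening: 0.0109
grasp_force: 78.3
```

{"name": "send_rows", "arguments": {
  "moves": [0,0,-0.04,0,0,0,1,0,0,-0.04,0,0,0,1,0,0,0,0,0,0,1]
}}

```text
time: 29.25
ee_pos: [0.5567, -0.2155, 0.2244]
tcp_rot: [-179.9, 0.2, 91.7]
wrist_force: [0.6, 0.1, -2.6]
opening: 0.0111
grasp_force: 78.3
```

{"name": "send_rows", "arguments": {
  "moves": [0,0,-0.03,0,0,0,1,0,0,0,0,0,0,1]
}}

```text
time: 29.5
ee_pos: [0.5568, -0.2156, 0.2236]
tcp_rot: [-179.9, 0.2, 91.7]
wrist_force: [-0.1, 0.8, -2.5]
opening: 0.0106
grasp_force: 78.3
```

{"name": "send_rows", "arguments": {
  "moves": [0,0,-0.02,0,0,0,1,0,0,0,0,0,0,1]
}}

```text
time: 29.75
ee_pos: [0.5568, -0.2156, 0.2231]
tcp_rot: [-179.9, 0.2, 91.7]
wrist_force: [0.4, -0.4, -2.8]
opening: 0.011
grasp_force: 78.3
```

{"name": "send_rows", "arguments": {
  "moves": [0,0,-0.03,0,0,0,1,0,0,0,0,0,0,1]
}}

```text
time: 30.0
ee_pos: [0.5567, -0.2156, 0.2223]
tcp_rot: [-179.9, 0.2, 91.7]
wrist_force: [-0.4, -0.0, -1.5]
opening: 0.0111
grasp_force: 78.3
```

{"name": "send_rows", "arguments": {
  "moves": [0,0,-0.03,0,0,0,1,0,0,0,0,0,0,1]
}}

```text
time: 30.25
ee_pos: [0.5567, -0.2155, 0.2216]
tcp_rot: [-179.9, 0.2, 91.7]
wrist_force: [-0.0, 0.0, -1.6]
opening: 0.0109
grasp_force: 78.4
```

{"name": "send_rows", "arguments": {
  "moves": [0,0,0.1,0,0,0,1,0.16,0,0,0,0,0,1,0.04,0,0,0,0,0,1,0,0,0,0,0,0,1]
}}

```text
time: 30.75
ee_pos: [0.56, -0.2156, 0.224]
tcp_rot: [-179.7, 0.1, 91.6]
wrist_force: [-11.5, -0.1, 1.4]
opening: 0.0114
grasp_force: 79.2
```

{"name": "send_rows", "arguments": {
  "moves": [0.05,0,0,0,0,0,1,0,0,0,0,0,0,1]
}}

```text
time: 31.0
ee_pos: [0.5602, -0.2156, 0.224]
tcp_rot: [-179.6, 0.1, 91.6]
wrist_force: [-17.3, -1.0, 2.9]
opening: 0.0114
grasp_force: 79.4
```

{"name": "send_rows", "arguments": {
  "moves": [0.04,0,0,0,0,0,1,0,0,0,0,0,0,1]
}}

```text
time: 31.25
ee_pos: [0.5603, -0.2156, 0.2239]
tcp_rot: [-179.5, 0.1, 91.6]
wrist_force: [-21.9, -0.3, 4.4]
opening: 0.0112
grasp_force: 79.7
```

{"name": "send_rows", "arguments": {
  "moves": [-0.38,0,0,0,0,0,1,0,0,0,0,0,0,1]
}}

```text
time: 31.5
ee_pos: [0.5542, -0.2156, 0.2242]
tcp_rot: [-179.9, 0.2, 91.6]
wrist_force: [-0.3, -0.6, -3.1]
opening: 0.0111
grasp_force: 78.9
```

{"name": "send_rows", "arguments": {
  "moves": [0,0,-0.08,0,0,0,1,0,0,-0.06,0,0,0,1,0,0,0,0,0,0,1]
}}

```text
time: 31.88
ee_pos: [0.5548, -0.2156, 0.2207]
tcp_rot: [-180.0, 0.2, 91.7]
wrist_force: [0.7, -0.0, 0.6]
opening: 0.0109
grasp_force: 79.2
```

{"name": "send_rows", "arguments": {
  "moves": [0,0,-0.06,0,0,0,1,0,0,0,0,0,0,1]
}}

```text
time: 32.12
ee_pos: [0.5548, -0.2156, 0.2193]
tcp_rot: [-180.0, 0.2, 91.7]
wrist_force: [1.3, 0.2, 2.6]
opening: 0.0109
grasp_force: 79.3
```

{"name": "send_rows", "arguments": {
  "moves": [0,0,-0.06,0,0,0,1,0,0,0,0,0,0,1]
}}

```text
time: 32.38
ee_pos: [0.5548, -0.2156, 0.2177]
tcp_rot: [-180.0, 0.2, 91.7]
wrist_force: [2.9, -0.3, 3.2]
opening: 0.0114
grasp_force: 79.5
```

{"name": "send_rows", "arguments": {
  "moves": [0,0,-0.06,0,0,0,1,0,0,0,0,0,0,1]
}}

```text
time: 32.62
ee_pos: [0.5549, -0.2156, 0.2162]
tcp_rot: [-180.0, 0.2, 91.7]
wrist_force: [3.7, -0.5, 4.6]
opening: 0.0107
grasp_force: 79.6
```

{"name": "send_rows", "arguments": {
  "moves": [0,0,-0.06,0,0,0,1,0,0,0,0,0,0,1]
}}

```text
time: 32.88
ee_pos: [0.5549, -0.2156, 0.2147]
tcp_rot: [-180.0, 0.2, 91.7]
wrist_force: [5.0, -0.1, 4.9]
opening: 0.0111
grasp_force: 79.7
```

{"name": "send_rows", "arguments": {
  "moves": [0,0,-0.06,0,0,0,1,0,0,0,0,0,0,1]
}}

```text
time: 33.12
ee_pos: [0.555, -0.2156, 0.2132]
tcp_rot: [180.0, 0.2, 91.7]
wrist_force: [5.6, -0.2, 3.3]
opening: 0.0109
grasp_force: 79.7
```

{"name": "send_rows", "arguments": {
  "moves": [0,0,-0.06,0,0,0,1,0,0,0,0,0,0,1]
}}

```text
time: 33.38
ee_pos: [0.5551, -0.2155, 0.2116]
tcp_rot: [180.0, 0.2, 91.7]
wrist_force: [6.1, -0.1, 2.9]
opening: 0.0109
grasp_force: 79.7
```

{"name": "send_rows", "arguments": {
  "moves": [0,0,-0.06,0,0,0,1,0,0,-0.06,0,0,0,1,0,0,0,0,0,0,1]
}}

```text
time: 33.75
ee_pos: [0.5551, -0.2155, 0.2084]
tcp_rot: [-180.0, 0.1, 91.7]
wrist_force: [6.7, 0.0, 2.0]
opening: 0.0112
grasp_force: 79.6
```

{"name": "send_rows", "arguments": {
  "moves": [0,0,-0.06,0,0,0,1,0,0,-0.04,0,0,0,1,0,0,0,0,0,0,1]
}}

```text
time: 34.12
ee_pos: [0.5553, -0.2154, 0.2054]
tcp_rot: [-180.0, 0.1, 91.7]
wrist_force: [8.5, 0.1, -0.5]
opening: 0.0107
grasp_force: 79.4
```

{"name": "send_rows", "arguments": {
  "moves": [0,0,-0.05,0,0,0,1,0,0,0,0,0,0,1]
}}

```text
time: 34.38
ee_pos: [0.5553, -0.2154, 0.2036]
tcp_rot: [-180.0, 0.1, 91.7]
wrist_force: [9.4, 0.3, -4.3]
opening: 0.011
grasp_force: 79.0
```

{"name": "send_rows", "arguments": {
  "moves": [0,0,-0.05,0,0,0,1,0,0,0,0,0,0,1]
}}

```text
time: 34.62
ee_pos: [0.5535, -0.2153, 0.202]
tcp_rot: [-179.7, 0.1, 91.7]
wrist_force: [0.2, -0.2, -4.5]
opening: 0.0111
grasp_force: 78.8
```

{"name": "send_rows", "arguments": {
  "moves": [0,0,-0.05,0,0,0,1,0,0,0,0,0,0,1]
}}

```text
time: 34.88
ee_pos: [0.5542, -0.2155, 0.2018]
tcp_rot: [-179.9, 0.1, 91.7]
wrist_force: [-0.0, 0.3, -4.7]
opening: 0.0112
grasp_force: 78.8
```

Both keepers snapped (the side force fell from 9 N to 0). Now down to the hard seat.

{"name": "send_rows", "arguments": {
  "moves": [0,0,-0.08,0,0,0,1,0,0,-0.04,0,0,0,1,0,0,0,0,0,0,1]
}}

```text
time: 35.25
ee_pos: [0.5544, -0.2155, 0.1992]
tcp_rot: [-179.9, 0.1, 91.7]
wrist_force: [0.7, -0.7, -5.1]
opening: 0.011
grasp_force: 78.8
```

{"name": "send_rows", "arguments": {
  "moves": [0,0,-0.04,0,0,0,1,0,0,0,0,0,0,1]
}}

```text
time: 35.5
ee_pos: [0.5544, -0.2155, 0.1983]
tcp_rot: [-179.9, 0.2, 91.7]
wrist_force: [0.1, 0.3, -4.0]
opening: 0.0114
grasp_force: 78.8
```

{"name": "send_rows", "arguments": {
  "moves": [0,0,-0.04,0,0,0,1,0,0,0,0,0,0,1]
}}

```text
time: 35.75
ee_pos: [0.5544, -0.2156, 0.1972]
tcp_rot: [-179.9, 0.1, 91.7]
wrist_force: [0.0, -0.6, -4.3]
opening: 0.011
grasp_force: 78.8
```

{"name": "send_rows", "arguments": {
  "moves": [0,0,-0.04,0,0,0,1,0,0,0,0,0,0,1]
}}

```text
time: 36.0
ee_pos: [0.5544, -0.2155, 0.1962]
tcp_rot: [-179.9, 0.1, 91.7]
wrist_force: [-0.2, 0.8, -3.7]
opening: 0.0113
grasp_force: 78.8
```

{"name": "send_rows", "arguments": {
  "moves": [0,0,-0.04,0,0,0,1,0,0,0,0,0,0,1]
}}

```text
time: 36.25
ee_pos: [0.5544, -0.2155, 0.1952]
tcp_rot: [-179.9, 0.1, 91.7]
wrist_force: [0.5, 0.0, -4.3]
opening: 0.011
grasp_force: 78.8
```

{"name": "send_rows", "arguments": {
  "moves": [0,0,-0.03,0,0,0,1,0,0,0,0,0,0,1]
}}

```text
time: 36.5
ee_pos: [0.5545, -0.2156, 0.1946]
tcp_rot: [-179.9, 0.2, 91.7]
wrist_force: [-0.9, -0.3, -3.2]
opening: 0.0112
grasp_force: 78.8
```

Near the seat (expected at TCP z ≈ 0.194); single steps.

{"name": "send_rows", "arguments": {
  "moves": [0,0,-0.03,0,0,0,1,0,0,0,0,0,0,1]
}}

```text
time: 36.75
ee_pos: [0.5545, -0.2156, 0.1943]
tcp_rot: [-180.0, 0.2, 91.7]
wrist_force: [0.1, 0.7, -0.1]
opening: 0.011
grasp_force: 79.1
```

{"name": "send_rows", "arguments": {
  "moves": [0,0,-0.03,0,0,0,1,0,0,0,0,0,0,1]
}}

```text
time: 37.0
ee_pos: [0.5546, -0.2156, 0.1941]
tcp_rot: [180.0, 0.2, 91.7]
wrist_force: [-1.8, 0.4, 5.2]
opening: 0.011
grasp_force: 79.7
```

{"name": "send_rows", "arguments": {
  "moves": [0,0,-0.01,0,0,0,1,0,0,0,0,0,0,1,0,0,0,0,0,0,1,0,0,0,0,0,0,1,0,0,0,0,0,0,1]
}}

```text
time: 37.62
ee_pos: [0.5546, -0.2156, 0.194]
tcp_rot: [180.0, 0.2, 91.7]
wrist_force: [-1.8, 0.9, 5.6]
opening: 0.011
grasp_force: 79.7
```

```bash
python3 -c "
from st import *
o,R=st()
s=cam('scene');t=cam('top')
A=s['color'][140:215,360:420,::-1];B=t['color'][120:210,390:462,::-1]
cv2.imwrite('pics/seat.png',np.hstack([cv2.resize(A,(400,500),interpolation=2),cv2.resize(B,(400,500),interpolation=2)]))
"
```

```text
t 37.625 q [-21.1625  10.5281  12.0991  91.4867  -0.1682  67.1736] p [ 0.5546 -0.2156  0.194 ] F [-1.8047  0.8896  5.5574] op 0.010991380354160899
x [-0.029   0.9996 -0.0033] y [0.9996 0.029  0.0002] z [ 0.0003 -0.0033 -1.    ]
```

View pics/seat.png

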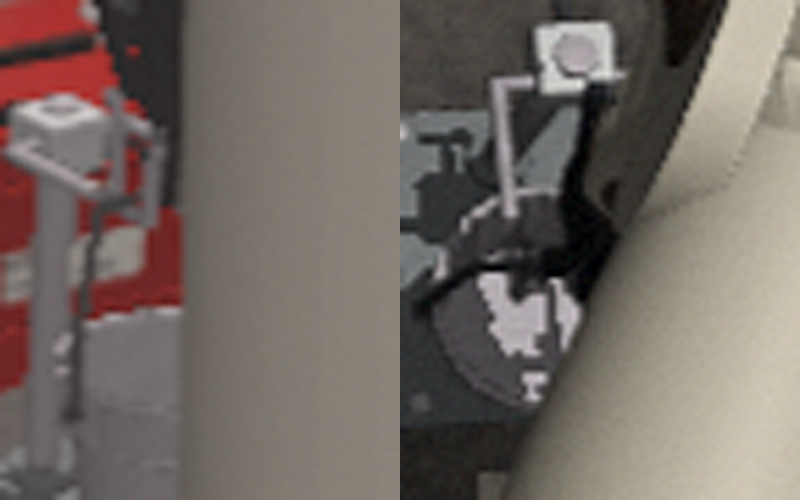

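The crop shows the crown wire in the U at the floor (scene crop ~100,205) with the keeper bar closed over the mouth. I hold a bit more, unload, open and withdraw upward.

{"name": "send_rows", "arguments": {
  "moves": [0,0,0,0,0,0,1,0,0,0.04,0,0,0,1,0,0,0,0,0,0,0.4,0,0,0,0,0,0,0,0,0,0,0,0,0,0,0,0,0,0,0,0,0]
}}

```text
time: 38.48
ee_pos: [0.5545, -0.2155, 0.1937]
tcp_rot: [-179.9, 0.1, 91.7]
wrist_force: [-0.1, -0.1, -0.1]
opening: 0.043
grasp_force: 0.0
```

{"name": "send_rows", "arguments": {
  "moves": [0,0,0.1,0,0,0,0,0,0,0.2,0,0,0,0,0,0,0.4,0,0,0,0,0,0,0.6,0,0,0,0,0,0,0.8,0,0,0,0,0,0,0.8,0,0,0,0,0,0,0.8,0,0,0,0,0,0,0.6,0,0,0,0]
}}

```text
time: 39.48
ee_pos: [0.5545, -0.2156, 0.3034]
tcp_rot: [180.0, 0.2, 91.7]
wrist_force: [-0.7, -0.2, 0.2]
opening: 0.0425
grasp_force: 0.0
```

{"name": "send_rows", "arguments": {
  "moves": [-0.7,0.2,0.6,0,0,0,0,-0.7,0.6,0.6,0,0,0,0,-0.7,0.8,0.3,0,0,0,0,-0.7,0.8,0,0,0,0,0,-0.7,0.8,0,0,0,0,0,-0.5,0.8,0,0,0,0,0,0,0.8,0,0,0,0,0,0,0.8,0,0,0,0,0]
}}

```text
time: 40.48
ee_pos: [0.4531, -0.0749, 0.3399]
tcp_rot: [180.0, 0.2, 91.6]
wrist_force: [0.7, 0.1, -0.8]
opening: 0.0425
grasp_force: 0.0
```

```bash
python3 -c "
from st import *
o,R=st()
import time
s=cam('scene');t=cam('top')
A=s['color'][130:230,340:420,::-1];B=t['color'][110:210,380:460,::-1]
cv2.imwrite('pics/end.png',np.hstack([cv2.resize(A,(400,500),interpolation=2),cv2.resize(B,(400,500),interpolation=2)]))
for n in('scene','top'):print(n,[(d['pixel'],round(d['p'],2)) for d in bot.landmark_of(n,'grip')],[(d['pixel'],round(d['p'],2)) for d in bot.landmark_of(n,'seat')])
"
```

```text
t 40.475 q [ -9.2812  -3.4258  14.0102 107.4029  -0.1642  79.0756] p [ 0.4531 -0.0749  0.3399] F [ 0.7485  0.1231 -0.8097] op 0.04246109273904138
x [-0.0287  0.9996 -0.0029] y [0.9996 0.0287 0.    ] z [ 0.0001 -0.0029 -1.    ]
scene [([227.2, 282.1], 0.9), ([301.9, 254.7], 0.75), ([201.9, 235.3], 0.71), ([388.0, 168.0], 0.67)] [([387.5, 166.1], 0.84)]
top [([195.5, 183.4], 0.54), ([259.3, 255.4], 0.51), ([194.4, 266.1], 0.45)] []
```

View pics/end.png

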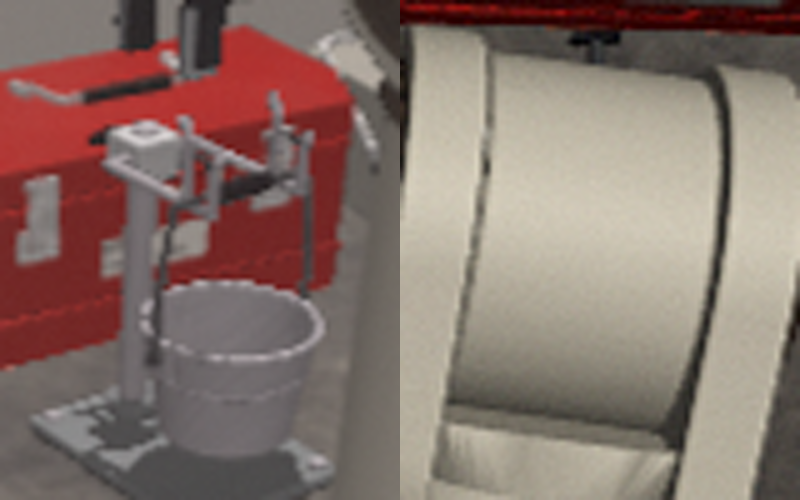

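The pail hangs level on both prongs: sleeve at scene crop ~(245,187), pail rim at ~(235,320). The arm is clear of it. I let it settle and hand in.

{"name": "send_rows", "arguments": {
  "moves": [0,0,0,0,0,0,0,0,0,0,0,0,0,0,0,0,0,0,0,0,0,0,0,0,0,0,0,0,0,0,0,0,0,0,0,0,0,0,0,0,0,0,0,0,0,0,0,0,0,0,0,0,0,0,0,0]
}}

```text
time: 41.78
ee_pos: [0.4545, -0.0755, 0.3388]
tcp_rot: [-179.9, 0.2, 91.7]
wrist_force: [0.4, -1.1, 0.2]
opening: 0.0424
grasp_force: 0.0
```

```bash
python3 -c "
from workcell import bot
print(bot.job_done())"
```

```text
the job is handed in; nothing more can be done
None
```

The pail was pressed home at about 10 N and hangs level from both prongs under the closed keepers, let go with the arm clear; I handed the job in at about 42 s and got no verdict back (peak hook load seen: about 22 N, sideways, while I felt for the back wall).

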